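# Seat a collector plate and spray it with the leaning canister

### The job

Lift the copper-faced collector plate off its sloping rest, lower it gently (do not drop it) copper side up into the blue-cornered pocket of the coating rig so that it lies flat and square right down on the pocket floor, and let go of it. Then press the orange spray cap of the leaning canister all the way down for about half a second and let it spring back up, leaving the plate seated. Do not press the cap before the plate is in place, and leave the bottle, beaker, dish and screwdriver where they stand.

Things in the scene. Friction and masses are not known exactly. Their poses are not given: they have to be found in the camera images.
- plate: Loose collector plate: aluminium, 120 (its x) x 60 (its y) x 14 mm (its z), copper-coloured top face (+z). Origin: centre of the underside. It starts lying on the sloping rest: its z axis square to the slope (24 degrees from vertical), its x axis up the slope; its long sides overhang the ramp by 9 mm each, free to be gripped across the 60 mm with the tool square to the slope.
- rest: Fixed sloping rest: blue foot 130 x 60 x 8 mm, on it a narrow aluminium ramp 118 x 42 x 8 mm rising towards the rest's +x at 24 degrees, with an 8 mm blue lip at the low end. Origin: centre of the foot, at the table; the centre of the ramp's surface is 60 mm above it.
- rig: Fixed coating rig that carries the pocket, canister and print head. Origin: at the table below the pocket's centre; z up, x from the pocket towards the canister, y along the pocket. White base board 8 mm thick, x from -75 to 230 mm, half-width 80 mm (140 mm beyond x = 65). Two aluminium posts 338 mm high, 25 mm square, at x = 180, y = +-120 mm.
- seat (a point): Centre of the pocket floor, 30 mm above the table, axes as the rig's. The seated plate's origin is here, its 120 mm length along y, either way round. Blue walls 6 mm above the floor leave 124 (y) x 64 mm (x): 8 mm thick end walls and corner pieces along the long sides; the middle 72 mm of both long sides is open for fingers, where the black floor block is only 42 mm wide in x.
- cap_top (a point): Centre of the top of the orange spray cap (42 mm diameter, 22 mm high) on the green and steel canister (52 mm diameter, 142 mm long) fixed in the rig. z is the canister's axis, leaning 35 degrees from vertical towards the rig's -x; the cap is pressed along -z. When up it is at x = 120, y = 0, z = 190 mm in the rig's frame.
- head_edge (a point): Middle of the lower front edge of the print head above the cap: x = 128, y = 0, z = 250 mm in the rig's frame. From it a grey terminal strip runs 28 mm back, 28 mm up and 85 mm to either side; behind it a white plate 270 mm wide, 12 mm thick, up to z = 338 mm. A vertical gripper does not fit over the cap; one tilted like the canister does.
- cap (a joint): How far the spray cap is pressed down along the canister's axis, m: 0 up, 0.010 fully down. Sprung: 2 N to start, 6 N fully down.
- bottle: Bystander: amber bottle, 56 mm diameter, 150 mm high, standing loose. Origin: centre of its underside.
- beaker: Bystander: clear beaker, 68 mm diameter, 85 mm high, standing loose behind the rest. Origin: centre of its underside.
- dish: Bystander: white shallow dish, 90 mm diameter, 16 mm high, loose, in front of the rig. Origin: centre of its underside.
- driver: Bystander: screwdriver with red handle, 140 mm long, about 25 mm thick, lying loose in front of the rest, along its own x axis. Origin: its middle, at the table.

How it is judged:
By the outcome, as a careful person would: the job done as asked, in the order asked, and still so for the second after the job is handed in, with the robot touching nothing.
It also fails if it takes over 58 s, if anything falls off the work surface, if the arm or the gripper's body presses on something with over 40 N, if the wrist force passes 120 N, or if a joint passes its speed limit or range.

### The arm

A 6-joint arm with a two-finger parallel gripper is mounted at the origin on the work surface. World frame = base frame: x ahead of the robot, y to its left, z up, the work surface at z = 0. Lengths are in m, angles in rad, forces in N, time in s.
With the tool pointing down it reaches from about 0.375 to 0.825 m from the base axis. Payload 5.5 kg.
Tool frame: the origin (TCP) lies midway between the tips of the shut fingers; the grasp point (between the pads) lies 19 mm behind it (tcp_to_grasp is the distance from the TCP to the grasp point, in m); z points along the fingers, y is the direction in which the jaws open and shut (so a half turn about z gives the same grasp; the last joint's range is limited). The gripper opens to 85 mm and grips with 20 to 120 N. Pads are 22 mm wide; open, the fingers measure 114 mm over their backs; the gripper's body (76 mm by 85 mm) begins 54 mm behind the grasp point. The pads swing forward as they close: fully open they stand 13 mm farther back than shut.
Start: joints at [1.19, 0.314, -0.047, 1.21, 0, 1.571], TCP at [0.223, 0.557, 0.231] pointing down, gripper open.
Joint ranges: [-2.67, 2.67], [-0.69, 1.73], [-1.03, 1.25], [-2.08, 2.16], [-1.42, 1.45], [-3.14, 3.14]. Speed limits (rad/s): [2.39, 2.39, 3.01, 3.14, 3.14, 3.14].

### API

Orientations are given as a rotation vector (axis times angle).
In Python, from rig import * gives the robot as it stands.
- The arm moves only by the tool jog_arm, never from a script. Its argument "plan" is a list of rows, each a list of 7 numbers: the opening, from -1 (shut) to 1 (fully open), then the shift along the tool's x, y, z in mm, then the turn, a rotation vector about the tool's x, y, z in rad. A call has 1 to 20 rows; each row is the pose to reach, as a shift and turn from the pose commanded when the call began, along the tool's axes at that moment; what a row does not reach only later rows make up. A row lasts 1/12 s, in which the tool goes at most 41.7 mm and 7.16 degrees, less where a joint would pass 70% of its speed; a pose out of reach is approached as far as the arm can. A call with a gripper value outside its range is refused whole. The fingers move at their own pace and stop on an object; the grip force is fixed at half the most. Time passes only in rows, so rows that repeat a pose let the fingers close. It gives the time, the measured TCP pose, the force and the opening at its end, in the units of the state.
- observe(): the state, without advancing time (a new reading comes with each control period).
- read_camera(name): name is "scene" or "top"; returns a dict with "color" (384x512x3 uint8, red, green, blue), "K" (3x3 intrinsics, pixels), "rvec" (rotation vector, rad) and "tvec" (3), from world to camera coordinates, as OpenCV has them. Camera axes: x right, y down, z forward; pixel columns grow to the right and rows downward; lengths in m; the calibration is good to about 2 mm. A picture is of the moment at which its call begins. There is no depth.
- sign_off(): hands the job in, once; it reports no verdict.
The state is a dict: "clock": time; "q": joint angles; "joint_velocities": joint speeds; "joint_efforts": joint torques, N m; "eef_pos": TCP position; "ee_rot": TCP orientation; "ft_force": force on the tool from outside, world axes, zero at the start; "torque": the same for the moment, N m; "opening": opening from 0.0 (shut) to 1.0 (fully open).
Only numpy, scipy, OpenCV 4.12 (cv2) and the standard library are available. Lean on these libraries where they do the work, as an engineer would, in place of code of your own. Each camera call takes 0.05 s, during which the arm holds its last target. There are 200 camera calls.

## Working session

There is one attempt and no reset: what is moved stays moved. The work goes in short steps, Python scripts to look and compute and a tool call to move; the robot and the scene stay as the last step left them, time stands still between calls to the robot, and variables do not carry over. Pictures are saved under pics/ and viewed, about 8 in all and at most 12, crops included, and the job is handed in when it is done.

Besides the shell and the picture viewer there is one more tool, called as name(argument=value, ...), one argument or row to a line, values as JSON. jog_arm: Moves the arm, as the interface text tells. Its arguments: {"type":"object","properties":{"plan":{"type":"array","items":{"type":"array","items":{"type":"number"}}}},"required":["plan"]}

```bash
ls; mkdir -p pics; python3 - <<'E'
from rig import *
import cv2,json
s=observe();print(s)
for n in("scene","top"):
    c=read_camera(n);cv2.imwrite(f"pics/{n}0.png",cv2.resize(c["color"][:,:,::-1],(800,600)));cv2.imwrite(f"{n}0_raw.png",c["color"][:,:,::-1])
    print(n,c["K"],c["rvec"],c["tvec"])
    import numpy as np
    np.savez(n+"0.npz",**c)
E
```

```text
pics
{'clock': 0.0, 'q': array([ 1.19000356e+00,  3.14200456e-01, -4.81009734e-02,  1.21021025e+00,
        1.23410109e-05,  1.57079718e+00]), 'joint_velocities': array([ 0.00054748,  0.00163796,  0.00036462, -0.00011141, -0.00061881,
       -0.00123582]), 'joint_efforts': array([ 1.42896028e-03, -5.39584565e+01,  3.39754701e+01,  1.91951293e-02,
       -6.78776928e-05, -1.09354718e-05]), 'eef_pos': array([0.22276903, 0.55647133, 0.23044031]), 'ee_rot': array([-5.94477937e-01, -3.08448986e+00,  2.64182987e-03]), 'ft_force': array([ 0.0249583 , -0.49357551,  0.43387367]), 'torque': array([ 0.01598979, -0.04323218,  0.00027465]), 'opening': 1.0034918770558925}
scene [[439.03972651   0.         254.56290553]
 [  0.         439.03972651 188.69981222]
 [  0.           0.           1.        ]] [ 2.35991997  1.15255609 -0.30844885] [-0.30284656 -0.26738714  1.2944557 ]
top [[453.56003822   0.         259.11960653]
 [  0.         453.56003822 192.72554202]
 [  0.           0.           1.        ]] [ 2.12927797 -2.08562442  0.18757268] [-3.13847178e-04  5.24804544e-01  1.12505948e+00]
```

View pics/scene0.png

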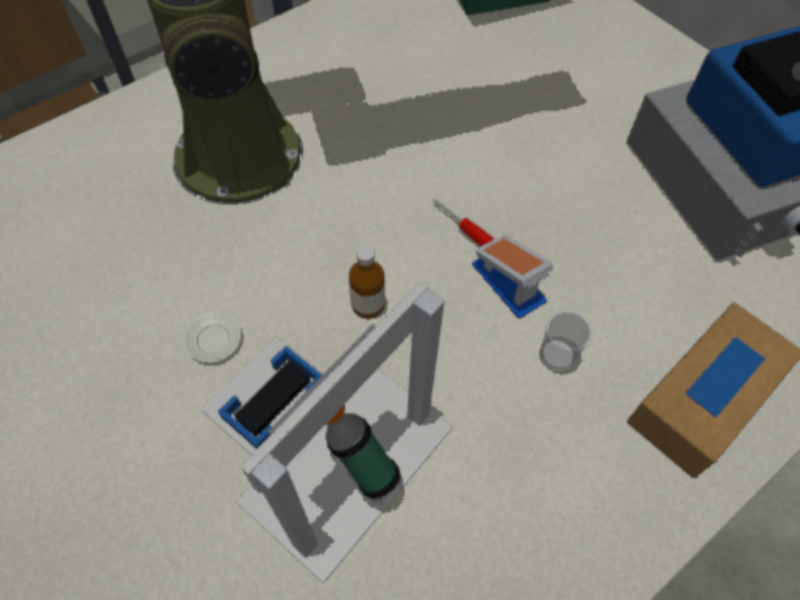

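View pics/top0.png

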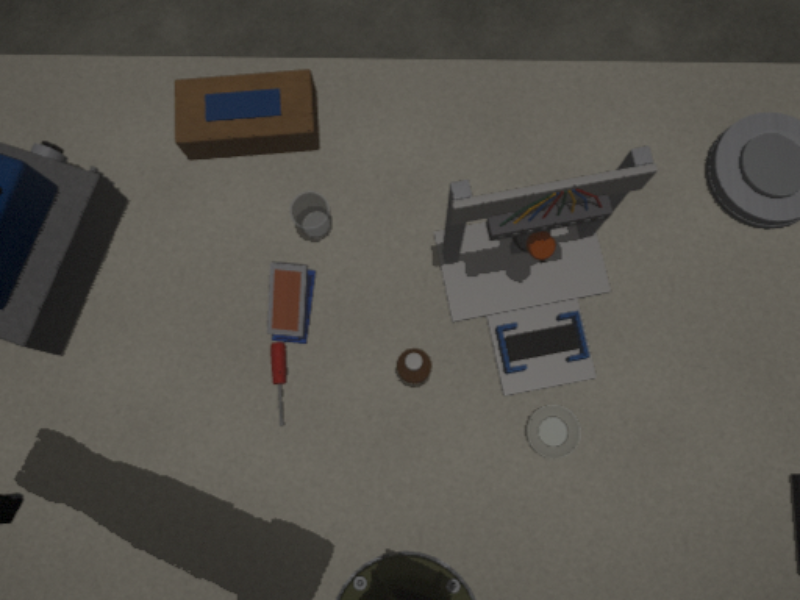

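Scene view: the rest, with the copper plate, is at (515,260); the driver is below it at (475,230). The rig pocket is at (270,395), and the cap is partly hidden at (337,413). 
Top view: copper at (288,300), pocket at (542,342), cap at (541,247), bottle at (413,366), dish at (551,431), beaker at (312,217).

```bash
cat > h.py <<'E'
import numpy as np, cv2
from scipy.spatial.transform import Rotation as R
def cam(d):
    Rm=R.from_rotvec(d["rvec"]).as_matrix(); t=np.array(d["tvec"]); return d["K"],Rm,t
def rays(d,px):
    K,Rm,t=cam(d); px=np.atleast_2d(px).astype(float)
    v=np.c_[px,np.ones(len(px))]@np.linalg.inv(K).T@Rm
    return -Rm.T@t, v/np.linalg.norm(v,axis=1)[:,None]
def onplane(d,px,z):
    o,v=rays(d,px); return o+v*((z-o[2])/v[:,2])[:,None]
def tri(d1,p1,d2,p2):
    P=[k@np.c_[r,t] for k,r,t in (cam(d1),cam(d2))]
    X=cv2.triangulatePoints(*P,np.atleast_2d(p1).T.astype(float),np.atleast_2d(p2).T.astype(float)); return (X[:3]/X[3]).T
def proj(d,X):
    K,Rm,t=cam(d); return cv2.projectPoints(np.atleast_2d(X).astype(float),Rm,t,K,None)[0][:,0]
def mask(d,kind,box):   # box x0,y0,x1,y1 raw pixels
    h=cv2.cvtColor(d["color"],cv2.COLOR_RGB2HSV).astype(int); H,S,V=h[...,0],h[...,1],h[...,2]
    m={"copper":(H<16)&(S>90)&(V>60),"blue":(H>95)&(H<125)&(S>120)&(V>40),"orange":(H<16)&(S>170)&(V>80)}[kind]
    o=np.zeros(m.shape,np.uint8); x0,y0,x1,y1=box; o[y0:y1,x0:x1]=m[y0:y1,x0:x1]*255; return o
def big(m): return max(cv2.findContours(m,cv2.RETR_EXTERNAL,cv2.CHAIN_APPROX_NONE)[0],key=cv2.contourArea)
def quad(m):
    """subpixel corners of a four-sided blob: lines fitted to each side of its contour"""
    c=big(m)[:,0].astype(float); b=cv2.boxPoints(cv2.minAreaRect(c.astype(np.float32)))
    e=0.02
    while len(q:=cv2.approxPolyDP(c.astype(np.float32)[:,None],e*cv2.arcLength(c.astype(np.float32)[:,None],True),True))>4: e*=1.2
    q=q[:,0]; L=[]
    for i in range(len(q)):
        a,bb=q[i],q[(i+1)%len(q)]; u=(bb-a)/np.linalg.norm(bb-a); n=np.array([-u[1],u[0]])
        s=(c-a)@u; dd=np.abs((c-a)@n); k=(dd<2)&(s>.15*np.linalg.norm(bb-a))&(s<.85*np.linalg.norm(bb-a))
        vx,vy,x,y=cv2.fitLine(c[k].astype(np.float32),cv2.DIST_HUBER,0,.01,.01).ravel()
        nn=np.array([-vy,vx]); 
        if nn@(np.array([x,y])-c.mean(0))<0: nn=-nn
        L.append((nn,nn@np.array([x,y])+.5))   # half a pixel out to the true edge
    return np.array([np.linalg.solve(np.array([L[i-1][0],L[i][0]]),[L[i-1][1],L[i][1]]) for i in range(len(q))])
E
cat > m.py <<'E'
from h import *
S=dict(np.load("scene0.npz"));T=dict(np.load("top0.npz"))
k=.64
bx=lambda *a:[int(v*k) for v in a]
qs=quad(mask(S,"copper",bx(490,225,560,290)));qt=quad(mask(T,"copper",bx(260,255,320,345)))
print(qs.round(1).tolist(),qt.round(1).tolist())
# match: order top quad to scene quad by rough plane projection
A=onplane(S,qs,.073);B=onplane(T,qt,.073)
from scipy.optimize import linear_sum_assignment as lsa
D=np.linalg.norm((A-A.mean(0))[:,None]-(B-B.mean(0))[None],axis=2);i,j=lsa(D)
X=tri(S,qs[i],T,qt[j]);print("copper corners\n",X.round(4))
c=X.mean(0);print("centre",c.round(4))
E_=[X[(n+1)%4]-X[n] for n in range(4)];print("edges",[np.linalg.norm(e).round(4) for e in E_])
n=np.linalg.svd(X-c)[2];print("axes",n.round(4).tolist(),"tilt",np.degrees(np.arccos(abs(n[2,2]))))
print("yaw of length",np.degrees(np.arctan2(n[0,1],n[0,0])))
for nm,d,b in(("scene",S,(210,335,325,455)),("top",T,(490,305,595,380))):
    m=mask(d,"blue",bx(*b));P=onplane(d,np.argwhere(m)[:,::-1],.036)[:,:2]
    print(nm,"pocket",cv2.minAreaRect((P*1000).astype(np.float32)))
mo=mask(T,"orange",bx(520,225,565,265));cc=big(mo);print("cap top px",cv2.minEnclosingCircle(cc),cv2.fitEllipse(cc))
print("cap on z=.19",onplane(T,[cv2.fitEllipse(cc)[0]],.185))
print("copper rect top z.073",onplane(T,[qt.mean(0)],.073))
print("cams",rays(S,[[0,0]])[0],rays(T,[[0,0]])[0])
E
python3 m.py
```

```text
[[310.1000061035156, 159.39999389648438], [333.29998779296875, 175.6999969482422], [347.79998779296875, 167.5], [322.1000061035156, 152.10000610351562]] [[174.5, 171.60000610351562], [174.5, 210.5], [189.89999389648438, 210.5], [191.89999389648438, 174.10000610351562]]
copper corners
 [[0.4749 0.189  0.0553]
 [0.5617 0.1813 0.0923]
 [0.5667 0.225  0.0942]
 [0.475  0.23   0.0526]]
centre [0.5196 0.2063 0.0736]
edges [np.float64(0.0947), np.float64(0.044), np.float64(0.1009), np.float64(0.0411)]
axes [[0.9129, -0.0675, 0.4025], [0.0745, 0.9972, -0.0017], [0.4013, -0.0315, -0.9154]] tilt 23.736785937432714
yaw of length -4.226828718679201
scene pocket ((468.8670654296875, -219.40560913085938), (78.90522766113281, 139.3043212890625), 12.584628105163574)
top pocket ((464.2746887207031, -218.56536865234375), (76.09774017333984, 136.20701599121094), 12.013376235961914)
cap top px ((347.1712341308594, 157.74658203125), 7.5170512199401855) ((347.0983581542969, 158.5234832763672), (10.813939094543457, 15.224005699157715), 73.68433380126953)
cap on z=.19 [[ 0.58293813 -0.19518325  0.185     ]]
copper rect top z.073 [[0.51960681 0.2056557  0.073     ]]
cams [ 0.88983299 -0.32875121  0.96899297] [ 0.29282609 -0.01649672  1.20629991]
```

Measurements agree with the spec:

- **Plate:** centre height is 73.6 mm (expected 72.8), tilt is 23.7° (expected 24).
- **Cap:** the pocket-to-cap offset is about 120 mm at a yaw of about 12°.

Next I work out the approach to the plate.

```bash
cat >> h.py <<'E'
def tool(zdir,ydir):
    z=np.array(zdir,float);z/=np.linalg.norm(z);y=np.array(ydir,float);y-=z*(y@z);y/=np.linalg.norm(y)
    return np.c_[np.cross(y,z),y,z]
def delta(s,p,Rm):
    R0=R.from_rotvec(s["ee_rot"]).as_matrix()
    print("shift mm",(R0.T@(np.array(p)-s["eef_pos"])*1000).round(1),"turn",R.from_matrix(R0.T@Rm).as_rotvec().round(4))
def grasp_pose(back=0,c=(.5196,.206,.0732),yaw=-4.2):
    a=np.radians(yaw);t=np.radians(24);px=np.array([np.cos(a),np.sin(a),0])
    tz=px*np.sin(t)-np.array([0,0,np.cos(t)])
    return np.array(c)+tz*(.031-back),tool(tz,[-np.sin(a),np.cos(a),0])
E
python3 - <<'E'
from rig import *
from h import *
s=observe();delta(s,*grasp_pose(.09));print(grasp_pose(.09)[0])
E
```

```text
shift mm [-382.9 -222.2  103.8] turn [-0.0659 -0.4158 -0.3027]
[0.49566698 0.20775753 0.12709918]
```

jog_arm(
  plan=[
    [1,-383,-222,104,-0.066,-0.416,-0.303],
    [1,-383,-222,104,-0.066,-0.416,-0.303],
    [1,-383,-222,104,-0.066,-0.416,-0.303],
    [1,-383,-222,104,-0.066,-0.416,-0.303],
    [1,-383,-222,104,-0.066,-0.416,-0.303],
    [1,-383,-222,104,-0.066,-0.416,-0.303],
    [1,-383,-222,104,-0.066,-0.416,-0.303],
    [1,-383,-222,104,-0.066,-0.416,-0.303],
    [1,-383,-222,104,-0.066,-0.416,-0.303],
    [1,-383,-222,104,-0.066,-0.416,-0.303],
    [1,-383,-222,104,-0.066,-0.416,-0.303],
    [1,-383,-222,104,-0.066,-0.416,-0.303],
    [1,-383,-222,104,-0.066,-0.416,-0.303],
    [1,-383,-222,104,-0.066,-0.416,-0.303],
    [1,-383,-222,104,-0.066,-0.416,-0.303],
    [1,-383,-222,104,-0.066,-0.416,-0.303],
    [1,-383,-222,104,-0.066,-0.416,-0.303],
    [1,-383,-222,104,-0.066,-0.416,-0.303],
  ],
)

```text
clock: 1.6
eef_pos: [0.4957, 0.2097, 0.1275]
ee_rot: [0.097, 2.72, -0.018]
ft_force: [0.2, 0.1, -0.4]
opening: 0.997
```

```bash
python3 - <<'E'
from rig import *
from h import *
s=observe();print(s["clock"],s["eef_pos"],s["ft_force"],s["q"]);delta(s,*grasp_pose(0))
S=read_camera("scene");T=read_camera("top");np.savez("S1.npz",**S);np.savez("T1.npz",**T)
im=np.hstack([cv2.resize(S["color"][80:280,220:420],(400,400)),cv2.resize(T["color"][80:280,80:280],(400,400))])
cv2.imwrite("pics/p3.png",im[:,:,::-1])
# where the TCP and the plate top centre project
for d,o in((S,(220,80)),(T,(80,80))):print(((proj(d,[s["eef_pos"],grasp_pose()[0]])-o)*2).round(0).tolist())
E
```

```text
1.6 [0.49568052 0.20972091 0.12749505] [ 0.20316614  0.14121985 -0.36468826] [ 0.54466888  0.01163856 -0.75333187  0.45556329 -0.23626673  0.57383929]
shift mm [ 0.1 -2.2 90.4] turn [0.0025 0.0009 0.0016]
[[210.0, 127.0], [218.0, 187.0]]
[[193.0, 234.0], [210.0, 218.0]]
```

View pics/p3.png

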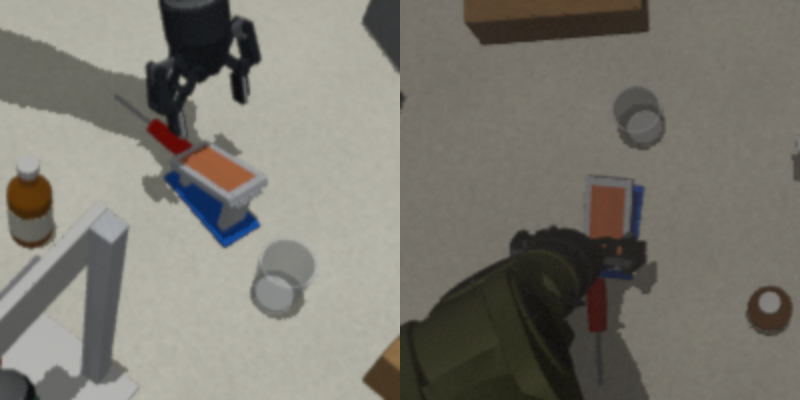

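Left (scene): the open gripper straddles the plate's long axis, with fingertips at about (178,130) and (242,95) and copper at (220,168). Right (top): the gripper is at (610,250), over the low half of the plate, as intended for the tilted approach. Next I descend along the tool axis and close.

jog_arm(
  plan=[
    [1,0,-2,25,0,0,0],
    [1,0,-2,45,0,0,0],
    [1,0,-2,60,0,0,0],
    [1,0,-2,70,0,0,0],
    [1,0,-2,80,0,0,0],
    [1,0,-2,86,0,0,0],
    [1,0,-2,90,0,0,0],
    [1,0,-2,90,0,0,0],
    [1,0,-2,90,0,0,0],
  ],
)

```text
clock: 2.45
eef_pos: [0.5326, 0.2041, 0.0453]
ee_rot: [0.1, 2.72, -0.019]
ft_force: [-0.5, -0.1, 0.1]
opening: 1.001
```

jog_arm(
  plan=[
    [0.5,0,0,0,0,0,0],
    [0.3,0,0,0,0,0,0],
    [0.1,0,0,0,0,0,0],
    [-0.2,0,0,0,0,0,0],
    [-1,0,0,0,0,0,0],
    [-1,0,0,0,0,0,0],
    [-1,0,0,0,0,0,0],
    [-1,0,0,0,0,0,0],
  ],
)

```text
clock: 3.12
eef_pos: [0.5327, 0.2045, 0.0461]
ee_rot: [0.099, 2.719, -0.018]
ft_force: [-4.4, -0.0, 6.1]
opening: 0.693
```

jog_arm(
  plan=[
    [-1,0,0,-4,0,0,0],
    [-1,0,0,-10,0,0,0],
    [-1,0,0,-20,0,0,0],
    [-1,0,0,-35,0,0,0],
    [-1,0,0,-55,0,0,0],
    [-1,0,0,-80,0,0,0],
    [-1,0,0,-110,0,0,0],
    [-1,0,0,-140,0,0,0],
    [-1,0,0,-170,0,0,0],
    [-1,0,0,-190,0,0,0],
    [-1,0,0,-200,0,0,0],
    [-1,0,0,-200,0,0,0],
  ],
)

```text
clock: 4.12
eef_pos: [0.4512, 0.2105, 0.2311]
ee_rot: [0.099, 2.717, -0.015]
ft_force: [0.2, -0.5, -4.0]
opening: 0.69
```

```bash
cat >> h.py <<'E'
def place_pose(h,p=(.4665,-.219),yaw=12.2,reach=.025):  # TCP pose with plate underside h above floor; reach: TCP below plate mid
    a=np.radians(yaw)
    return np.array([p[0],p[1],.030+.007-reach+h]),tool([0,0,-1],[np.cos(a),np.sin(a),0])
E
python3 - <<'E'
from rig import *
from h import *
s=observe();print(s["clock"],s["eef_pos"],s["ft_force"],s["opening"],s["q"])
p,Rm=place_pose(.24);
delta(s,p,Rm)
delta(s,[.47,-.03,.275],tool([0,0,-1],[np.cos(.85),np.sin(.85),0]))
E
```

```text
4.1167 [0.45116199 0.21051108 0.23109861] [ 0.17430532 -0.48427898 -3.95926408] 0.6904813243864446 [ 0.60647609 -0.16357422 -0.65222328  0.74268277 -0.25723178  0.6349933 ]
shift mm [ -51.4 -427.2   -1.8] turn [0.2753 0.3598 1.2647]
shift mm [ -51.3 -238.3  -26.2] turn [0.1413 0.4064 0.6381]
```

jog_arm(
  plan=[
    [-1,-3,-18,-10,0.01,0.01,0.06],
    [-1,-8,-50,-12,0.03,0.04,0.15],
    [-1,-51,-427,-2,0.275,0.36,1.265],
    [-1,-51,-427,-2,0.275,0.36,1.265],
    [-1,-51,-427,-2,0.275,0.36,1.265],
    [-1,-51,-427,-2,0.275,0.36,1.265],
    [-1,-51,-427,-2,0.275,0.36,1.265],
    [-1,-51,-427,-2,0.275,0.36,1.265],
    [-1,-51,-427,-2,0.275,0.36,1.265],
    [-1,-51,-427,-2,0.275,0.36,1.265],
    [-1,-51,-427,-2,0.275,0.36,1.265],
    [-1,-51,-427,-2,0.275,0.36,1.265],
    [-1,-51,-427,-2,0.275,0.36,1.265],
    [-1,-51,-427,-2,0.275,0.36,1.265],
    [-1,-51,-427,-2,0.275,0.36,1.265],
    [-1,-51,-427,-2,0.275,0.36,1.265],
    [-1,-51,-427,-2,0.275,0.36,1.265],
    [-1,-51,-427,-2,0.275,0.36,1.265],
  ],
)

```text
clock: 5.62
eef_pos: [0.4657, -0.2184, 0.2501]
ee_rot: [-1.971, -2.445, 0.006]
ft_force: [0.3, 0.2, -2.4]
opening: 0.695
```

```bash
python3 - <<'E'
from rig import *
from h import *
s=observe();print(s["clock"],s["eef_pos"],s["ft_force"],s["opening"],s["q"])
for h in(.24,.06):delta(s,*place_pose(h))
E
```

```text
5.6167 [ 0.46569295 -0.21837613  0.25007117] [ 0.34032005  0.17988085 -2.36213699] 0.6949820703350037 [-0.43621733  0.14637153 -0.21667057  1.20920823 -0.00352005  0.92066074]
shift mm [-0.8  0.6 -1.9] turn [-0.0033  0.0019  0.001 ]
shift mm [ -0.4   1.2 178.1] turn [-0.0033  0.0019  0.001 ]
```

jog_arm(
  plan=[
    [-1,-0.5,1,30,-0.003,0.002,0.001],
    [-1,-0.5,1,65,-0.003,0.002,0.001],
    [-1,-0.5,1,100,-0.003,0.002,0.001],
    [-1,-0.5,1,135,-0.003,0.002,0.001],
    [-1,-0.5,1,165,-0.003,0.002,0.001],
    [-1,-0.5,1,185,-0.003,0.002,0.001],
    [-1,-0.5,1,198,-0.003,0.002,0.001],
    [-1,-0.5,1,206,-0.003,0.002,0.001],
    [-1,-0.5,1,208,-0.003,0.002,0.001],
    [-1,-0.5,1,208,-0.003,0.002,0.001],
  ],
)

```text
clock: 6.45
eef_pos: [0.4662, -0.22, 0.0419]
ee_rot: [-1.974, -2.443, 0.001]
ft_force: [0.4, 0.7, -2.6]
opening: 0.687
```

```bash
python3 - <<'E'
from rig import *
from h import *
s=observe();print(s["clock"],s["eef_pos"],s["ee_rot"],s["ft_force"],s["opening"])
S=read_camera("scene");T=read_camera("top");np.savez("S2.npz",**S);np.savez("T2.npz",**T)
im=np.hstack([cv2.resize(S["color"][190:310,110:230],(400,400),interpolation=cv2.INTER_CUBIC),cv2.resize(T["color"][170:270,290:390],(400,400),interpolation=cv2.INTER_CUBIC)])
cv2.imwrite("pics/p4.png",cv2.convertScaleAbs(im[:,:,::-1],alpha=1.4))
E
```

```text
6.45 [ 0.46622324 -0.21999392  0.04188496] [-1.97409686e+00 -2.44273779e+00  5.96868377e-04] [ 0.3517081   0.69625211 -2.57847932] 0.6868185681092809
```

View pics/p4.png

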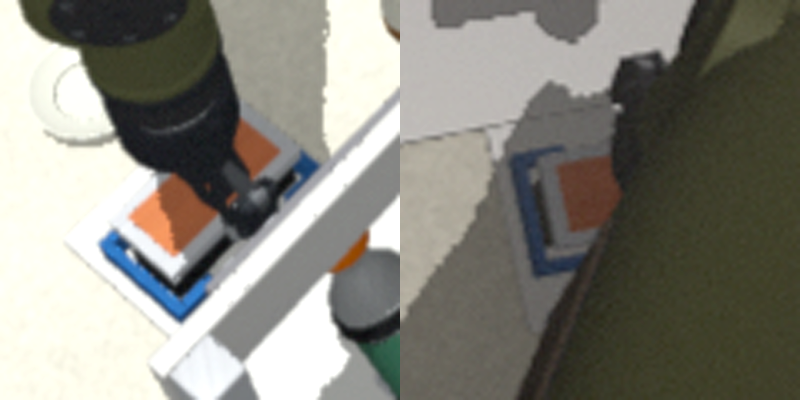

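Left (scene): the plate is held copper up above the pocket, copper at (160,230) and (260,150), with blue walls showing around it. Right (top): the plate's left end is at (545,205), just inside the blue end wall at (525,210). Overlaying the expected outlines to compare them.

```bash
cat > ov.py <<'E'
from h import *
import sys
def ov(S,T,s,name,p=(.4665,-.219),yaw=12.2,off=(.001,0),k=5,top=.030,cs=(115,195),ct=(300,175),w=80):
    a=np.radians(yaw);ex=np.array([np.cos(a),np.sin(a),0]);ey=np.array([-np.sin(a),np.cos(a),0])
    rect=lambda c,u,v,hu,hv:np.array([c+u*i*hu+v*j*hv for i,j in((-1,-1),(-1,1),(1,1),(1,-1))])
    Rm=R.from_rotvec(s["ee_rot"]).as_matrix();c=s["eef_pos"]-Rm[:,2]*top+Rm[:,0]*off[0]+Rm[:,1]*off[1]
    pl=rect(c,Rm[:,0],Rm[:,1],.06,.03);pk=rect(np.array([*p,.036]),ex,ey,.040,.070);pi=rect(np.array([*p,.036]),ex,ey,.032,.062)
    out=[]
    for d,o in((S,cs),(T,ct)):
        im=cv2.resize(d["color"][o[1]:o[1]+w,o[0]:o[0]+w],None,fx=k,fy=k,interpolation=cv2.INTER_CUBIC)[:,:,::-1]
        im=cv2.convertScaleAbs(im,alpha=1.4)
        for X,col in((pl,(0,255,0)),(pk,(0,255,255)),(pi,(255,0,255))):
            q=((proj(d,X)-o+.5)*k*8).astype(np.int32);cv2.polylines(im,[q],True,col,1,cv2.LINE_AA,3)
        out.append(im)
    cv2.imwrite(name,np.hstack(out))
if __name__=="__main__":
    from rig import observe
    ov(dict(np.load("S2.npz")),dict(np.load("T2.npz")),observe(),"pics/p5.png")
E
python3 ov.py
```

```text
(no output)
```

View pics/p5.png

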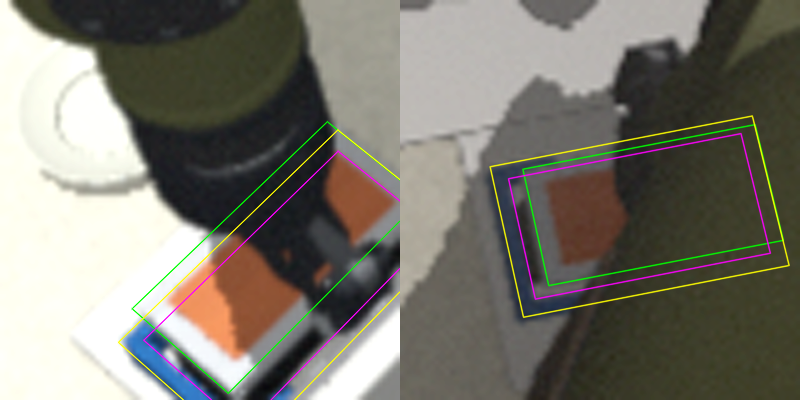

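Top view: the yellow (pocket) and green (plate) outlines follow the blue wall and aluminium edge to within about 2 mm. Scene view: the predicted plate outline looks shifted towards the upper left. Zooming on the visible ends.

```bash
python3 - <<'E'
from ov import *
from rig import observe
ov(dict(np.load("S2.npz")),dict(np.load("T2.npz")),observe(),"pics/p6.png",k=10,cs=(138,250),ct=(314,200),w=40)
E
```

```text
(no output)
```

View pics/p6.png

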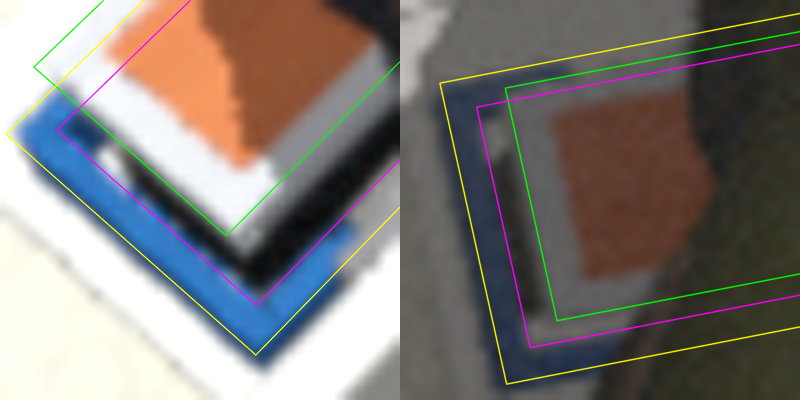

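Zoomed, both views agree to about 1 mm. The plate outline, including the roughly 2 mm of visible side face, matches the prediction. The blue wall corners at (505,388) in top and (258,355) in scene match the pocket estimate within the 2 mm clearance. Lowering gently and watching the force.

jog_arm(
  plan=[
    [-1,0,0,6,0,0,0],
    [-1,0,0,12,0,0,0],
    [-1,0,0,16,0,0,0],
    [-1,0,0,19,0,0,0],
    [-1,0,0,21,0,0,0],
    [-1,0,0,23,0,0,0],
    [-1,0,0,24.5,0,0,0],
    [-1,0,0,25,0,0,0],
    [-1,0,0,25,0,0,0],
  ],
)

```text
clock: 7.3
eef_pos: [0.466, -0.2203, 0.0166]
ee_rot: [-1.975, -2.442, 0.001]
ft_force: [-0.6, 1.0, -2.7]
opening: 0.688
```

Force is unchanged and the underside is about 3 mm above the floor, inside the walls. The last few millimetres go slowly.

jog_arm(
  plan=[
    [-1,0,0,0.5,0,0,0],
    [-1,0,0,1,0,0,0],
    [-1,0,0,1.5,0,0,0],
    [-1,0,0,2,0,0,0],
    [-1,0,0,2,0,0,0],
    [-1,0,0,2,0,0,0],
  ],
)

```text
clock: 7.8
eef_pos: [0.466, -0.2202, 0.0147]
ee_rot: [-1.975, -2.442, 0.001]
ft_force: [-0.4, 0.1, -3.6]
opening: 0.692
```

jog_arm(
  plan=[
    [-1,0,0,0.4,0,0,0],
    [-1,0,0,0.8,0,0,0],
    [-1,0,0,1.2,0,0,0],
    [-1,0,0,1.2,0,0,0],
    [-1,0,0,1.2,0,0,0],
  ],
)

```text
clock: 8.22
eef_pos: [0.4661, -0.2203, 0.0141]
ee_rot: [-1.975, -2.442, 0.0]
ft_force: [-3.4, 2.1, 5.8]
opening: 0.691
```

Contact came at TCP z = 14 mm, which is where the floor should be (wall-top contact would be at 20 mm). Releasing slowly.

jog_arm(
  plan=[
    [-1,0,0,0.4,0,0,0],
    [-1,0,0,0.4,0,0,0],
    [0.42,0,0,0.3,0,0,0],
    [0.45,0,0,0,0,0,0],
    [0.5,0,0,0,0,0,0],
    [0.6,0,0,0,0,0,0],
    [0.8,0,0,0,0,0,0],
    [1,0,0,0,0,0,0],
    [1,0,0,0,0,0,0],
    [1,0,0,0,0,0,0],
  ],
)

```text
clock: 9.05
eef_pos: [0.4661, -0.2203, 0.0135]
ee_rot: [-1.975, -2.442, 0.001]
ft_force: [1.0, 0.1, 0.4]
opening: 0.997
```

jog_arm(
  plan=[
    [1,0,0,-4,0,0,0],
    [1,0,0,-12,0,0,0],
    [1,0,0,-25,0,0,0],
    [1,0,0,-45,0,0,0],
    [1,0,0,-75,0,0,0],
    [1,0,0,-110,0,0,0],
    [1,0,0,-145,0,0,0],
    [1,0,0,-180,0,0,0],
    [1,0,-60,-200,0,0,0],
    [1,0,-100,-200,0,0,0],
    [1,0,-140,-200,0,0,0],
    [1,0,-140,-200,0,0,0],
  ],
)

```text
clock: 10.05
eef_pos: [0.3256, -0.2496, 0.215]
ee_rot: [-1.977, -2.441, 0.003]
ft_force: [0.5, 0.7, 0.1]
opening: 0.996
```

```bash
cat >> h.py <<'E'
def press_pose(back,p=(.466,-.219),yaw=12.0):
    a=np.radians(yaw);t=np.radians(35);ex=np.array([np.cos(a),np.sin(a),0]);tz=ex*np.sin(t)-np.array([0,0,np.cos(t)])
    return np.array([*p,.190])+.12*ex-tz*back,tool(tz,ex)
E
python3 - <<'E'
from rig import *
from h import *
s=observe();print(s["clock"],s["q"]);delta(s,*press_pose(.15));print(press_pose(0)[0])
S=read_camera("scene");T=read_camera("top");np.savez("S3.npz",**S);np.savez("T3.npz",**T)
im=np.hstack([cv2.resize(S["color"][210:290,130:210],(400,400),interpolation=cv2.INTER_CUBIC),cv2.resize(T["color"][180:260,305:385],(400,400),interpolation=cv2.INTER_CUBIC)])
cv2.imwrite("pics/p7.png",cv2.convertScaleAbs(im[:,:,::-1],alpha=1.3))
q=quad(mask(S,"copper",(130,210,210,290)));X=onplane(S,q,.044);c=X.mean(0);i=np.argmax(np.linalg.norm(X-np.roll(X,-1,0),axis=1));e=X[i]-X[i-3]
print("plate scene",X.round(4).tolist(),c.round(4),"yaw",np.degrees(np.arctan2(e[1],e[0])))
E
```

```text
10.05 [-0.65258983 -0.03556919 -0.49153635  1.11555192 -0.0016746   0.70876601]
shift mm [  0.7 177.5 -98.2] turn [-6.126e-01  5.000e-04  2.000e-04]
[ 0.58337771 -0.1940506   0.19      ]
plate scene [[0.4347, -0.1745, 0.044], [0.4567, -0.2706, 0.044], [0.4974, -0.2617, 0.044], [0.4768, -0.1644, 0.044]] [ 0.4664 -0.2178  0.044 ] yaw -78.09318970712769
```

View pics/p7.png

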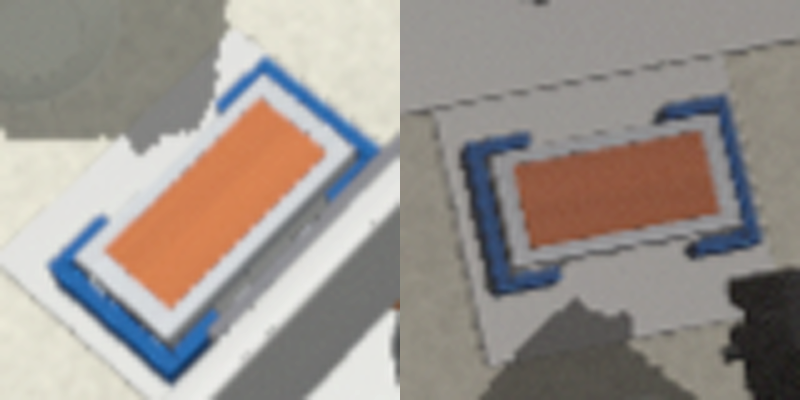

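Both views show the plate lying square inside the blue corners, copper up: copper centre (215,203) in scene and (617,190) in top. Its yaw is 11.9°, against 12° for the rig. Next I check the height by two-view triangulation and go to the tilted pre-press pose.

```bash
cat > chk.py <<'E'
from h import *
def chk(S,T):
    qs=quad(mask(S,"copper",(130,210,210,290)));qt=quad(mask(T,"copper",(305,180,385,260)))
    A=onplane(S,qs,.044);B=onplane(T,qt,.044);j=[np.argmin(np.linalg.norm(B-a,axis=1)) for a in A]
    X=tri(S,qs,T,qt[j]);print("corners",X.round(4).tolist(),"centre",X.mean(0).round(4),"scene",A.mean(0).round(4),"top",B.mean(0).round(4))
if __name__=="__main__":chk(dict(np.load("S3.npz")),dict(np.load("T3.npz")))
E
python3 chk.py
```

```text
corners [[0.4347, -0.1745, 0.0441], [0.4555, -0.2714, 0.0425], [0.4968, -0.2621, 0.0433], [0.4767, -0.1655, 0.0449]] centre [ 0.4659 -0.2184  0.0437] scene [ 0.4664 -0.2178  0.044 ] top [ 0.4656 -0.2188  0.044 ]
```

jog_arm(
  plan=[
    [-1,1,20,-30,-0.08,0,0],
    [-1,1,178,-98,-0.613,0,0],
    [-1,1,178,-98,-0.613,0,0],
    [-1,1,178,-98,-0.613,0,0],
    [-1,1,178,-98,-0.613,0,0],
    [-1,1,178,-98,-0.613,0,0],
    [-1,1,178,-98,-0.613,0,0],
    [-1,1,178,-98,-0.613,0,0],
    [-1,1,178,-98,-0.613,0,0],
    [-1,1,178,-98,-0.613,0,0],
    [-1,1,178,-98,-0.613,0,0],
    [-1,1,178,-98,-0.613,0,0],
  ],
)

```text
clock: 11.15
eef_pos: [0.5033, -0.2115, 0.3114]
ee_rot: [1.687, 2.085, 0.659]
ft_force: [0.7, -1.4, -0.7]
opening: -0.002
```

```bash
python3 - <<'E'
from rig import *
from h import *
s=observe();print(s["clock"],s["q"],s["eef_pos"],s["ft_force"]);delta(s,*press_pose(.15));delta(s,*press_pose(.02))
E
```

```text
11.15 [-0.66966321 -0.16613588 -0.548735    0.76873944  0.45901763  0.79004853] [ 0.50333251 -0.21149485  0.31138634] [ 0.69563086 -1.41984646 -0.70254049]
shift mm [ 0.4 -2.5 -3.6] turn [ 0.0007 -0.0014  0.0006]
shift mm [  0.2  -2.6 126.4] turn [ 0.0007 -0.0014  0.0006]
```

Plate top triangulates to 43.7 mm (44 expected when seated). Approaching to 20 mm from the cap.

jog_arm(
  plan=[
    [-1,0,0,10,0,0,0],
    [-1,0,0,35,0,0,0],
    [-1,0,0,65,0,0,0],
    [-1,0,0,95,0,0,0],
    [-1,0,0,115,0,0,0],
    [-1,0,0,125,0,0,0],
    [-1,0,0,130,0,0,0],
    [-1,0,0,130,0,0,0],
    [-1,0,0,130,0,0,0],
  ],
)

```text
clock: 11.9
eef_pos: [0.5765, -0.1961, 0.206]
ee_rot: [1.685, 2.084, 0.659]
ft_force: [0.2, 0.2, 0.4]
opening: -0.004
```

```bash
python3 - <<'E'
from rig import *
from h import *
s=observe();print(s["clock"],s["eef_pos"],s["ft_force"]);delta(s,*press_pose(.02));delta(s,*press_pose(0))
S=read_camera("scene");T=read_camera("top")
im=np.hstack([cv2.resize(S["color"][190:310,150:270],(400,400),interpolation=cv2.INTER_CUBIC),cv2.resize(T["color"][110:190,300:380],(400,400),interpolation=cv2.INTER_CUBIC)])
cv2.imwrite("pics/p8.png",cv2.convertScaleAbs(im[:,:,::-1],alpha=1.4))
X=[s["eef_pos"],press_pose(0)[0]]
print(((proj(S,X)-(150,190))*400/120).round(),((proj(T,X)-(300,110))*5+[400,0]).round())
E
```

```text
11.9 [ 0.57651147 -0.19610664  0.20596076] [0.16949344 0.15220773 0.42974444]
shift mm [ 0.6 -3.3 -2.8] turn [ 0.0018 -0.0007  0.0009]
shift mm [ 0.6 -3.3 17.2] turn [ 0.0018 -0.0007  0.0009]
[[173. 204.]
 [185. 222.]] [[646. 244.]
 [635. 239.]]
```

View pics/p8.png

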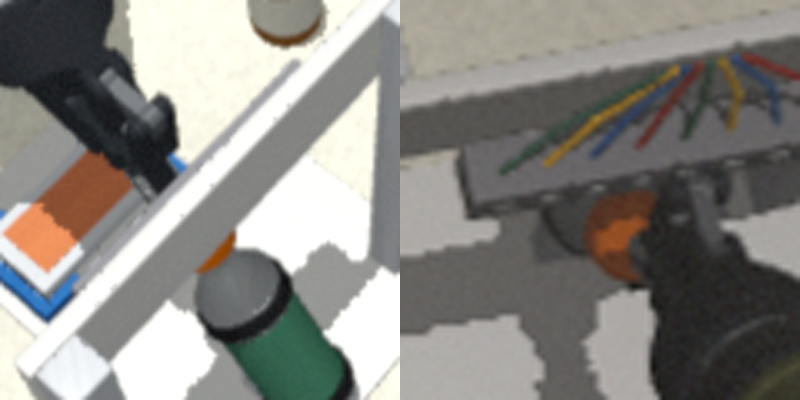

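Scene: the tool is tilted like the canister, and the print head hides the cap. Top: the cap is at (635,238), exactly where predicted, and the fingers are just to its right at (665,235), clear of the strip. Correcting 3 mm sideways and moving to just short of contact.

jog_arm(
  plan=[
    [-1,0.5,-2,4,0,0,0],
    [-1,0.5,-3.3,8,0,0,0],
    [-1,0.5,-3.3,11,0,0,0],
    [-1,0.5,-3.3,13,0,0,0],
    [-1,0.5,-3.3,13,0,0,0],
  ],
)

```text
clock: 12.42
eef_pos: [0.5808, -0.1941, 0.192]
ee_rot: [1.687, 2.085, 0.659]
ft_force: [-1.1, 0.6, 0.6]
opening: -0.002
```

```bash
python3 - <<'E'
from rig import *
from h import *
s=observe();print(s["clock"],s["eef_pos"],s["ft_force"]);delta(s,*press_pose(0))
E
```

```text
12.4167 [ 0.58076668 -0.19410228  0.191991  ] [-1.06678711  0.57140136  0.56938593]
shift mm [-0.5  1.   3.1] turn [ 0.0008 -0.0015  0.0005]
```

jog_arm(
  plan=[
    [-1,0,0,3,0,0,0],
    [-1,0,0,6,0,0,0],
    [-1,0,0,9,0,0,0],
    [-1,0,0,11,0,0,0],
    [-1,0,0,11,0,0,0],
  ],
)

```text
clock: 12.83
eef_pos: [0.5874, -0.193, 0.1835]
ee_rot: [1.686, 2.084, 0.659]
ft_force: [-2.2, 0.2, 3.9]
opening: 0.001
```

About 4.5 N along the axis, so the cap is partway down on its spring. Pressing to the stop.

jog_arm(
  plan=[
    [-1,0,0,2,0,0,0],
    [-1,0,0,4,0,0,0],
    [-1,0,0,5.5,0,0,0],
    [-1,0,0,5.5,0,0,0],
  ],
)

```text
clock: 13.17
eef_pos: [0.5891, -0.1928, 0.1815]
ee_rot: [1.687, 2.082, 0.659]
ft_force: [-32.8, 1.1, 31.9]
opening: 0.001
```

The cap is at its stop after about 10 mm of travel. Force is 45 N at the fingertips, so I ease off slightly, hold, then retract.

jog_arm(
  plan=[
    [-1,0,0,-1.2,0,0,0],
    [-1,0,0,-1.2,0,0,0],
    [-1,0,0,-1.2,0,0,0],
  ],
)

```text
clock: 13.42
eef_pos: [0.5889, -0.1928, 0.1816]
ee_rot: [1.686, 2.083, 0.659]
ft_force: [-20.4, -0.5, 21.1]
opening: 0.004
```

Still at the stop, at 29 N. Holding a bit longer, then retracting along the axis.

jog_arm(
  plan=[
    [-1,0,0,0,0,0,0],
    [-1,0,0,0,0,0,0],
    [-1,0,0,-4,0,0,0],
    [-1,0,0,-9,0,0,0],
    [-1,0,0,-16,0,0,0],
    [-1,0,0,-30,0,0,0],
    [-1,0,0,-55,0,0,0],
    [-1,0,0,-85,0,0,0],
    [-1,0,0,-120,0,0,0],
    [-1,0,0,-155,0,0,0],
    [-1,0,-40,-170,0,0,0],
    [-1,0,-75,-175,0,0,0],
    [-1,0,-110,-180,0,0,0],
    [-1,0,-110,-180,0,0,0],
    [-1,0,-110,-180,0,0,0],
  ],
)

```text
clock: 14.67
eef_pos: [0.3988, -0.2332, 0.2633]
ee_rot: [1.691, 2.082, 0.659]
ft_force: [0.3, -0.9, 0.1]
opening: -0.001
```

```bash
python3 - <<'E'
from rig import *
from h import *
from chk import chk
s=observe();print(s["clock"],s["eef_pos"],s["ft_force"],abs(s["joint_velocities"]).max())
S=read_camera("scene");T=read_camera("top")
chk(S,T)
mo=mask(T,"orange",(332,140,362,172));print("cap",cv2.fitEllipse(big(mo)))
im=np.hstack([S["color"][:,:400],T["color"][60:,110:400][:324]][0:1]+[cv2.copyMakeBorder(T["color"][60:,110:400],60,0,0,0,cv2.BORDER_CONSTANT)])
cv2.imwrite("pics/p9.png",cv2.convertScaleAbs(im[:,:,::-1],alpha=1.3))
E
```

```text
14.6667 [ 0.3988396  -0.23317386  0.26325489] [ 0.25275289 -0.90527272  0.06144614] 0.05098511084964417
corners [[0.4347, -0.1745, 0.0441], [0.4555, -0.2714, 0.0425], [0.4967, -0.2621, 0.0431], [0.4769, -0.1655, 0.0451]] centre [ 0.4659 -0.2184  0.0437] scene [ 0.4664 -0.2178  0.044 ] top [ 0.4656 -0.2188  0.044 ]
cap ((346.96051025390625, 158.54754638671875), (11.036707878112793, 15.53115177154541), 72.83013153076172)
```

View pics/p9.png

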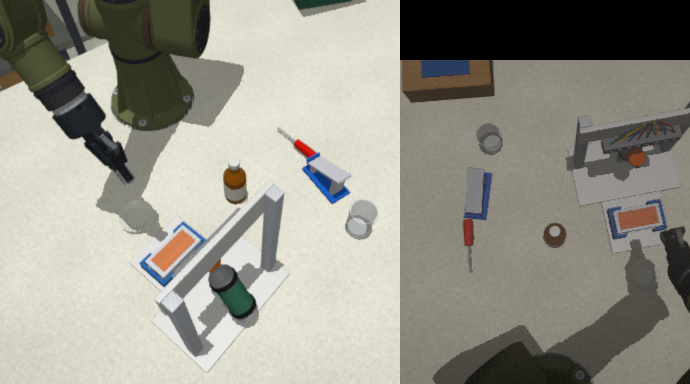

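Scene: the plate is seated at (172,250), the cap is up at (215,265), and the bystanders are in place. Top: the plate is at (637,219), the cap at (637,157), and the gripper is clear.

```bash
python3 -c "
from rig import *
print(sign_off())"
```

```text
the job is handed in; nothing more can be done
None
```

The plate is in the pocket copper side up and released. After that I pressed the spray cap to its stop for about 0.6 s and let it spring back. I handed the job in at about 14.8 s of the 58 s allowed.

**Last checks:**
- **Plate:** its top is at 43.7 mm, against 44 mm for fully seated. It is square to the pocket within the 2 mm clearance, and its position was the same before and after pressing.
- **Cap:** its image position is back where it started, to within about 0.15 pixel.
- **Bystanders:** the bottle, beaker, dish and screwdriver look undisturbed in the final pictures. I judged this by eye and did not measure it.

**Two readings to note:**
- **Press force:** it briefly reached about 46 N at the wrist. The push was through the fingertips, and I eased it to about 29 N while holding. That is under the 120 N wrist limit, but it exceeds 40 N if the fingertips count as the gripper's body.
- **Camera agreement:** the first pocket position differed by about 4.6 mm between the two cameras. I used the mean, and the plate then went in without touching the walls.

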